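# Hang the sharps bin on its keyhole stud

## Robot

A 6-joint arm with a two-finger parallel gripper is mounted at the origin on the work surface. World frame = base frame: x ahead of the robot, y to its left, z up, the work surface at z = 0. Lengths are in m, angles in rad, forces in N, time in s.
With the tool pointing down it reaches from about 0.35 to 0.775 m from the base axis. Payload 7.3 kg.
Tool frame: the origin (TCP) lies between the finger pads; the fingertips stand ahead of it and the grasp point (between the pads) lies 6 mm ahead of it (robot.tip_extent is the x of the fingertips in the tool frame, in m); x points along the fingers, z is the direction in which the jaws open and shut, and the axes are right-handed (so a half turn about x gives the same grasp; the last joint's range is limited). The gripper opens to 92 mm and grips with 3 to 60 N. Pads are 19 mm wide; open, the fingers measure 130 mm over their backs; the gripper's body (75 mm by 190 mm) begins 47 mm behind the grasp point.
Start: joints at [-1.494, 0.342, 1.524, -0, 1.275, -0.146], TCP at [0.116, -0.512, 0.252] pointing down, gripper open.
Joint ranges: [-2.53, 2.53], [-0.77, 2.02], [0.04, 2.7], [-1, 4.14], [0.28, 2.66], [-3.11, 3.11]. Speed limits (rad/s): [2.57, 2.57, 3.14, 3.14, 3.14, 3.14].

## Interface

Orientations are given as [roll, pitch, yaw] about the fixed x, y, z axes, in that order (R = Rz(yaw) Ry(pitch) Rx(roll)).
In Python, from cell import robot gives the robot as it stands. The module is installed in compiled form; this text tells all that it offers.
- The arm moves only by the shell command python3 -m creep 'ROWS' [FORCE]. ROWS is JSON, a list of rows, each an object with "translation": the shift along the tool's x, y, z in m, a list of three; "twist": the turn, a rotation vector about the tool's x, y, z in rad, a list of three; "hand": the opening in per cent of the stroke, from 0 (shut) to 100 (fully open). A call has 1 to 5 rows; each row is the pose to reach, as a shift and turn from the pose measured when the call began, along the tool's axes at that moment; what a row does not reach only later rows make up. A row lasts 1/10 s, in which the tool goes at most 50 mm and 8.59 degrees, less where a joint would pass 70% of its speed; a pose out of reach is approached as far as the arm can. A call with a gripper value outside its range is refused whole. The fingers move at their own pace and stop on an object; FORCE is the grip in N (left out, the last holds). Time passes only in rows, so rows that repeat a pose let the fingers close. It gives the time, the measured TCP pose, the force and the opening at its end, in the units of the state.
- robot.observe(): the state, without advancing time (a new reading comes with each control period).
- robot.read_camera(name): name is "scene" or "top" or "wrist"; returns the picture (420x560x3 uint8, blue, green, red); there is no depth.
- robot.calibration(name): a dict with "intrinsics" (3x3 intrinsics, pixels), "dist" ([k1, k2, p1, p2, k3] as OpenCV has them; the pictures are not rectified), "cam_to_world" (4x4, takes a point from camera to world coordinates); the wrist camera has in their place "mount" (4x4, takes a point from camera to tool coordinates, whose origin is the TCP and whose axes are the tool frame's). Camera axes: x right, y up, looking along -z (the intrinsics and any distortion apply to the point x, -y, -z); pixel columns grow to the right and rows downward; lengths in m; the calibration is good to about 2 mm. A picture is of the moment at which its call begins: read the wrist's pose just before it. calibration takes no time and is no camera call.
- robot.hand_in(): hands the job in, once; it reports no verdict.
The state is a dict: "time": time; "qpos": joint angles; "qvel": joint speeds; "joint_efforts": joint torques, N m; "tool_pos": TCP position; "tool_rot": TCP orientation; "contact_force": force on the tool from outside, world axes, zero at the start; "torque": the same for the moment, N m; "opening": finger opening in m.
Only numpy, scipy, OpenCV 4.12 (cv2) and the standard library are available. Lean on these libraries where they do the work, as an engineer would, in place of code of your own. Each camera call takes 0.05 s, during which the arm holds its last target. There are 200 camera calls.

## Task

Pick up the yellow sharps bin by the red handle on its lid and hang it on the upright mount: feel for the stud with only light pressure, press the large end of the bin's keyhole slot over the stud's head until the hanger plate is behind the head, then slide the bin down until the stud is fully home at the top of the slot. Let go so that it hangs there by itself, upright and still; never push hard against the mount, and leave the other things on the desk where they stand.

Things in the scene. Friction and masses are not known exactly. Their poses are not given: they have to be found in the camera images.
- bin_handle (a point): Centre of the red upright grip tab on the lid of the yellow sharps bin (loose, 0.25-0.45 kg, standing). Tab 30 mm along the bin's x, 14 thick along y, 106 to 150 mm above the underside; this point 131 mm above it. Lid top at 106 mm, lid 76 (x) x 96 (y). z is up; +x points out of the bin's back, where the hanger plate is. Mass centre about 2 mm towards +x of the tab's centre.
- bin_keyhole (a point): Centre of the keyhole's large end, on the back face of the bin's aluminium hanger plate: 51 mm towards +x of and 63 mm below bin_handle, 68 above the underside; axes as there. Plate 4 mm thick, 76 wide, 48 to 104 mm above the underside, 12 mm of free space between it and the bin. The large end is eight-sided, 20 mm across; its upper corners slope at 45 degrees into the slot.
- bin_slot_top (a point): Where the stud's axis lies when fully home in the slot: 22 mm straight above bin_keyhole, same face and axes. The slot is 10 mm wide and runs straight up from the large end.
- mount_rail (a point): Middle of the short level slot in the face of the upright white mount, 150 mm above the desk. z up, y along the slot, +x into the panel (x = 0 is its face); a hung bin's axes are parallel to these. The stud stands out of the slot towards -x at this height (z = 0), but clamped up to 18 mm to either side along y, at a place that is not measured: find it by feel or sight.
- mount: The rigid mount, fixed to the desk: panel 200 mm wide, 200 high; origin on the plane of its face at desk level, below mount_rail, same axes. Stud: red round head 16 mm across, 4 thick, outer end 11 mm from the face; neck 7 mm across, 7 long, so the plate has 3 mm of play between head and face. Bin and mount must never press on each other with more than 30 N.
- bin: The sharps bin: yellow box 70 (x) x 90 (y) x 96 mm with a red lid; origin at the centre of its underside, axes as bin_handle. A black foot low on its back (7 to 17 mm up) stands out as far as the hanger plate.
- tub: White tub with a blue lid, 70 x 90 x 85 mm, loose, no hanger plate; origin at the centre of its underside. It and the bin may swap places. Leave it alone.
- tape_roll: Roll of white tape lying flat, 100 mm across, 28 mm high, loose; origin at the centre of its underside. Leave it alone.
- gel_bottle: Upright bottle, 56 mm across, 150 mm high, loose; origin at the centre of its underside. Leave it alone.
- dish: Steel bowl, 110 mm across, 35 mm high, loose; origin at the centre of its underside. Leave it alone.
There are look-alikes about, which are no part of the job. Of the things that look like the bin, the middle-sized one is meant.

How it is judged:
On the way, in this order (a step that is already met when the one before it is completed fails the run):
1. the bin has been lifted clear of the desk (more than 30 mm) (height (world z) of bin above 0.03 m), for 0.1 s.
2. the large end of the keyhole has been pressed over the stud's head: keyhole centre within 6 mm of the stud's height and the plate's back face within 5 mm of the mount's face (z of bin_keyhole in the frame of mount_rail between -0.006 and 0.006 m and x of bin_keyhole in the frame of mount_rail between -0.005 and 0.003 m and y of bin_keyhole in the frame of mount_rail between -0.026 and 0.026 m), for 0.05 s.
At the end, for the whole second after the job is handed in: Bin hangs released, at rest, upright and square to the mount (0.12 rad): keyhole centre 19 to 26 mm below stud height, within 25 mm of the slot's middle, plate back within 6 mm of the mount's face; tub, tape roll, bottle and bowl within 30 mm of their starts (z of bin_keyhole in the frame of mount_rail between -0.026 and -0.019 m and x of bin_keyhole in the frame of mount_rail between -0.006 and 0.003 m and y of bin_keyhole in the frame of mount_rail between -0.025 and 0.025 m and angle between bin's own z axis and vertical below 0.12 rad and angle between the x axis of bin and the x axis of mount, either way round below 0.12 rad and linear speed of bin below 0.02 m/s and angular speed of bin below 0.15 rad/s and contact force between the fingers and bin below 0.1 N and distance of each of tub, tape_roll, gel_bottle, dish from where it was at the start of the episode below 0.03 m); the robot touches nothing.
It fails at once if bin and mount (stud included) press on each other with more than 30 N (contact force between bin and mount above 30 N).
It fails at once if the arm or fingers push the mount with more than 30 N (contact force between any of the fingers, the arm and mount above 30 N).
It fails at once if the tub, tape roll, bottle or bowl is moved more than 30 mm (distance of any of tub, tape_roll, gel_bottle, dish from where it was at the start of the episode above 0.03 m).
It also fails if it takes over 72 s, if anything falls off the work surface, if the arm or the gripper's body presses on something with over 40 N, if the wrist force passes 120 N, or if a joint passes its speed limit or range.

## Working session

There is one attempt and no reset: what is moved stays moved. The work goes in short steps, Python scripts to look and compute and a shell command to move; the robot and the scene stay as the last step left them, time stands still between calls to the robot, and variables do not carry over. Pictures are saved under pics/ and viewed, about 8 in all and at most 12, crops included, and the job is handed in when it is done.

```bash
mkdir -p pics
cat > h.py <<'E'
import numpy as np, cv2
from cell import robot
from scipy.spatial.transform import Rotation as R
def tool():
    s=robot.observe(); T=np.eye(4); T[:3,:3]=R.from_euler('xyz',s['tool_rot']).as_matrix(); T[:3,3]=s['tool_pos']; return T
def cam(name,T=None):
    c=robot.calibration(name)
    M=np.array(c['cam_to_world']) if 'cam_to_world' in c else (tool() if T is None else T)@np.array(c['mount'])
    return np.array(c['intrinsics']),np.array(c['dist']),M
def ray(C,px):
    K,d,M=C
    u=cv2.undistortPoints(np.array(px,float).reshape(-1,1,2),K,d).reshape(-1,2)
    v=np.c_[u[:,0],-u[:,1],-np.ones(len(u))]@M[:3,:3].T
    return M[:3,3],v
def onz(C,px,z):
    o,v=ray(C,px); return o+v*((z-o[2])/v[:,2])[:,None]
def proj(C,P):
    K,d,M=C
    p=(np.atleast_2d(P)-M[:3,3])@M[:3,:3]; p=p*[1,-1,-1]
    return cv2.projectPoints(p,np.zeros(3),np.zeros(3),K,d)[0].reshape(-1,2)
E
python3 - <<'E'
from h import *
a=robot.read_camera("scene");b=robot.read_camera("top")
cv2.imwrite('pics/scene.png',a);cv2.imwrite('pics/top.png',b)
s=robot.observe();print(s['tool_rot'],s['opening'],robot.tip_extent,s['contact_force'],s['time'])
for n in("scene","top"):print(cam(n)[2].round(3).tolist())
E
```

```text
[3.00676134 1.56948002 1.65869374] 0.0915212479227875 0.025 [-0.54999331 -0.07726471  0.420245  ] 0.1
[[-0.897, -0.376, 0.232, 0.741], [0.442, -0.778, 0.446, 0.266], [0.013, 0.503, 0.864, 0.817], [0.0, 0.0, 0.0, 1.0]]
[[0.02, 0.974, -0.227, 0.303], [-1.0, 0.021, -0.001, -0.116], [0.004, 0.227, 0.974, 1.129], [0.0, 0.0, 0.0, 1.0]]
```

View pics/scene.png

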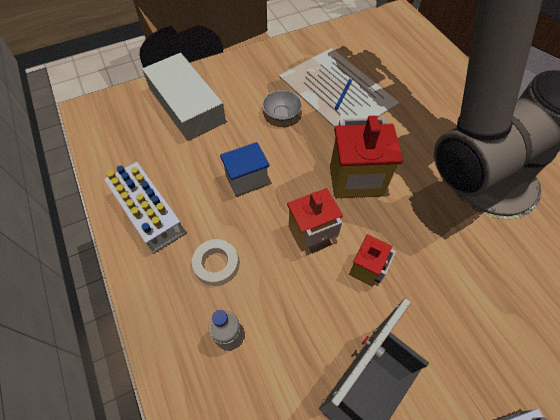

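View pics/top.png

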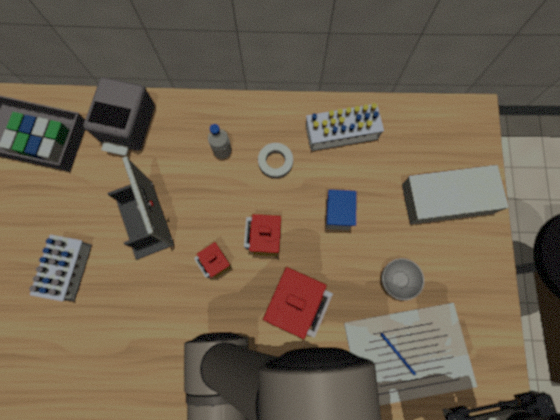

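The picture shows three red-lidded yellow boxes. In the top view they are small at (213,260), middle at (264,234) and large at (297,300). The blue-lidded tub is at (341,208). The mount is at (145,205), with the red stud near (152,203). I choose the middle one, which has its plate to the left towards the mount, and will check it in a close crop.

Run:
```python
from h import *
b=cv2.imread('pics/top.png');a=cv2.imread('pics/scene.png')
C=cam('top');S=cam('scene')
def red(im):
    h=cv2.cvtColor(im,cv2.COLOR_BGR2HSV)
    return (((h[...,0]<8)|(h[...,0]>172))&(h[...,1]>150)&(h[...,2]>50)).astype('uint8')
for n,im,c in(('top',b,C),('scene',a,S)):
    k=cv2.findContours(red(im),cv2.RETR_EXTERNAL,cv2.CHAIN_APPROX_NONE)[0]
    for q in k:
        if cv2.contourArea(q)<4: continue
        w=onz(c,q.reshape(-1,2),.106)[:,:2].astype('float32')
        r=cv2.minAreaRect(w*1000); print(n,cv2.boundingRect(q),cv2.contourArea(q),np.round(r[0],1),np.round(r[1],1),round(r[2],1))
x=np.hstack([cv2.resize(b[150:260,85:290],None,fx=3.9,fy=3.9,interpolation=2)[:, :800]]);
y=cv2.resize(a[285:420,300:440],None,fx=4,fy=4,interpolation=2)
cv2.imwrite('pics/c1.png',x);cv2.imwrite('pics/c2.png',y)
```

```text
top (263, 267, 64, 72) 2593.5 [ 322.2 -151.2] [113.7 139.9] 67.1
top (197, 242, 33, 36) 593.0 [421.6  55.6] [71.2 57.9] 35.3
top (249, 214, 32, 39) 1041.0 [491.1 -72.2] [77.8 96. ] 87.5
scene (362, 336, 7, 8) 14.0 [539.5 202.8] [15.6  4. ] 22.6
scene (353, 234, 39, 41) 883.5 [437.7  69. ] [70.9 55.5] 34.8
scene (287, 188, 56, 45) 1374.0 [493.8 -69.7] [78.3 96.1] 88.1
scene (335, 116, 68, 50) 2456.0 [ 292.8 -182.4] [146.  145.8] 67.4
```

View pics/c1.png

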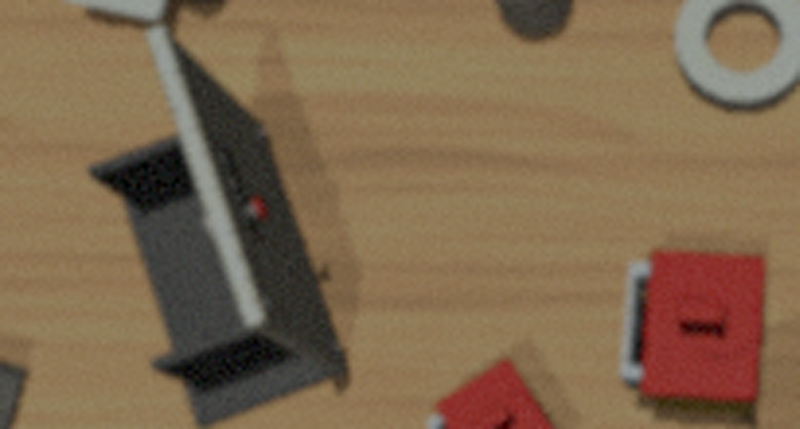

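View pics/c2.png

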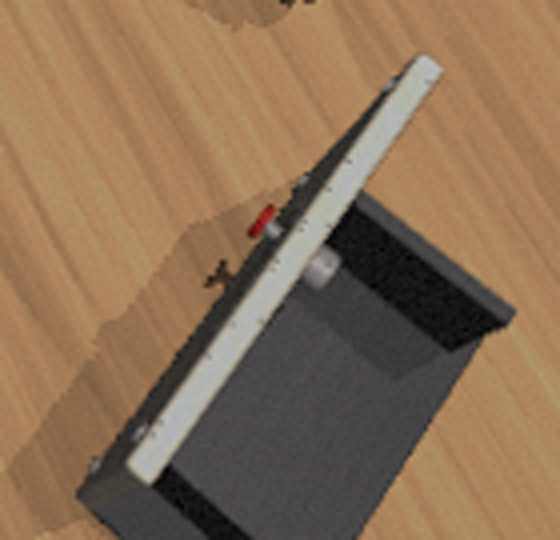

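The crop confirms the middle bin: lid 78x96 mm, with the plate towards the mount. The stud's red head is at top (151,203) and scene (365,340). Next I measure the mount's front top edge and the bin's yaw.

Run:
```python
from h import *
C=cam('top');S=cam('scene')
t=np.array([[172,25],[266,318]])/3.9+[85,150]
s=np.array([[417,57],[128,463]])/4+[300,285]
for c,p in((C,t),(S,s)):
    w=onz(c,p,.2); d=w[1]-w[0]; print(w.round(4).tolist(),np.linalg.norm(d),np.degrees(np.arctan2(d[1],d[0])),w.mean(0))
# stud head triangulation
o1,v1=ray(C,[[151.2,203.3]]);o2,v2=ray(S,[[365.5,340.2]])
A=np.c_[v1[0],-v2[0]];x=np.linalg.lstsq(A,o2-o1,rcond=None)[0]
p1=o1+x[0]*v1[0];p2=o2+x[1]*v2[0];print('stud',p1,p2)
# lid edges: hull min area in both
for n,c in(('top',C),('scene',S)):
    im=cv2.imread(f'pics/{n}.png');h=cv2.cvtColor(im,cv2.COLOR_BGR2HSV)
    m=(((h[...,0]<8)|(h[...,0]>172))&(h[...,1]>150)&(h[...,2]>50)).astype('uint8')
    for q in cv2.findContours(m,0,cv2.CHAIN_APPROX_NONE)[0]:
        if 1000<cv2.contourArea(q)<1500:
            w=onz(c,q.reshape(-1,2),.106)[:,:2].astype('float32');print(n,cv2.boxPoints(cv2.minAreaRect(w)).round(4).tolist())
```

```text
[[0.6525, 0.2518, 0.2], [0.4719, 0.1786, 0.2]] 0.1948749251709676 -157.92054770733574 [0.56223285 0.21521398 0.2       ]
[[0.4752, 0.185, 0.2], [0.6532, 0.2619, 0.2]] 0.19385674526213706 23.39562595605042 [0.56420903 0.22344534 0.2       ]
stud [0.55164239 0.20637587 0.14804087] [0.55099105 0.20721671 0.14815201]
top [[0.4415000081062317, -0.10899999737739563], [0.5374000072479248, -0.11320000141859055], [0.5407999753952026, -0.03539999946951866], [0.4449000060558319, -0.031199999153614044]]
scene [[0.44449999928474426, -0.10719999670982361], [0.5404999852180481, -0.1103999987244606], [0.5430999994277954, -0.03220000118017197], [0.4471000134944916, -0.028999999165534973]]
```

```bash
cat >> h.py <<'E'
N=np.radians(112.7); BY=np.radians(87.8)
def down(yaw):  # tool x down, tool z at given yaw
    z=np.array([np.cos(yaw),np.sin(yaw),0]); x=np.array([0,0,-1.]); return np.c_[x,np.cross(z,x),z]
def delta(p,Rw=None):
    T=tool(); d=T[:3,:3].T@(np.array(p)-T[:3,3])
    print('TCP',T[:3,3].round(4),'shift',d.round(4), 'twist', None if Rw is None else R.from_matrix(T[:3,:3].T@Rw).as_rotvec().round(4))
    print(T[:3,:3].round(3).tolist())
E
python3 - <<'E'
from h import *
for y in (BY+np.pi/2,BY-np.pi/2): delta([.4925,-.0705,.30],down(y))
E
```

```text
TCP [ 0.116  -0.5117  0.2511] shift [-0.0483  0.4647 -0.3472] twist [ 1.8319e+00 -1.1000e-03  1.1000e-03]
[[-0.0, 0.975, 0.221], [0.001, 0.221, -0.975], [-1.0, 0.0, -0.001]]
TCP [ 0.116  -0.5117  0.2511] shift [-0.0483  0.4647 -0.3472] twist [-1.3097e+00 -1.0000e-03 -1.0000e-03]
[[-0.0, 0.975, 0.221], [0.001, 0.221, -0.975], [-1.0, 0.0, -0.001]]
```

```bash
python3 -m creep '[{"translation":[-0.045,0.01,-0.01],"twist":[-0.14,0,0],"hand":100},{"translation":[-0.048,0.048,-0.036],"twist":[-0.28,0,0],"hand":100},{"translation":[-0.048,0.086,-0.064],"twist":[-0.42,0,0],"hand":100},{"translation":[-0.048,0.124,-0.093],"twist":[-0.56,0,0],"hand":100},{"translation":[-0.048,0.162,-0.121],"twist":[-0.7,0,0],"hand":100}]'
python3 -c "
from h import *
delta([.4925,-.0705,.30],down(BY-np.pi/2))"
```

```text
time: 0.6
tool_pos: [0.248, -0.3562, 0.2991]
tool_rot: [2.276, 1.569, 1.633]
contact_force: [1.2, -0.5, 0.5]
opening: 0.0919
TCP [ 0.248  -0.3562  0.2991] shift [-0.0004  0.3753  0.0244] twist [-0.6046 -0.0007 -0.0017]
[[-0.0, 0.6, 0.8], [0.002, 0.8, -0.6], [-1.0, 0.001, -0.001]]
```

```bash
python3 -m creep '[{"translation":[0,0.045,0.003],"twist":[-0.12,0,0],"hand":100},{"translation":[0,0.09,0.006],"twist":[-0.24,0,0],"hand":100},{"translation":[0,0.135,0.009],"twist":[-0.36,0,0],"hand":100},{"translation":[0,0.18,0.012],"twist":[-0.48,0,0],"hand":100},{"translation":[0,0.225,0.015],"twist":[-0.605,0,0],"hand":100}]'
python3 -c "
from h import *
delta([.4925,-.0705,.30],down(BY-np.pi/2))"
```

```text
time: 1.1
tool_pos: [0.3956, -0.1834, 0.2993]
tool_rot: [1.798, 1.569, 1.765]
contact_force: [0.3, -1.1, -0.2]
opening: 0.092
TCP [ 0.3956 -0.1834  0.2993] shift [-0.0006  0.1161  0.0931] twist [ 0.0054 -0.0004 -0.0019]
[[-0.0, 0.033, 0.999], [0.002, 0.999, -0.033], [-1.0, 0.002, -0.0]]
```

```bash
python3 -m creep '[{"translation":[0,0.036,0.029],"twist":[0,0,0],"hand":100},{"translation":[0,0.072,0.058],"twist":[0,0,0],"hand":100},{"translation":[0,0.108,0.087],"twist":[0,0,0],"hand":100},{"translation":[0,0.116,0.093],"twist":[0.005,0,-0.002],"hand":100},{"translation":[0,0.116,0.093],"twist":[0.005,0,-0.002],"hand":100}]'
python3 - <<'E'
from h import *
delta([.4925,-.0705,.137],down(BY-np.pi/2))
T=tool();a=robot.read_camera("wrist");cv2.imwrite('pics/w1.png',a);np.save('w1.npy',T)
C=cam('wrist',T);print(C[2].round(3).tolist())
print(proj(C,[[.4925,-.0705,.15],[.4925,-.0705,.106]]))
E
```

```text
time: 1.6
tool_pos: [0.4927, -0.0693, 0.2988]
tool_rot: [3.11, 1.569, 3.075]
contact_force: [-1.0, -0.6, -0.2]
opening: 0.0915
TCP [ 0.4927 -0.0693  0.2988] shift [ 1.618e-01 -1.200e-03  1.000e-04] twist [ 0.0034 -0.0018 -0.0001]
[[-0.002, 0.035, 0.999], [0.0, 0.999, -0.035], [-1.0, 0.0, -0.002]]
[[0.999, 0.034, 0.012, 0.496], [-0.036, 0.963, 0.265, 0.001], [-0.003, -0.266, 0.964, 0.432], [0.0, 0.0, 0.0, 1.0]]
[[272.55359962 197.39720614]
 [272.6504091  185.59507906]]
```

View pics/w1.png

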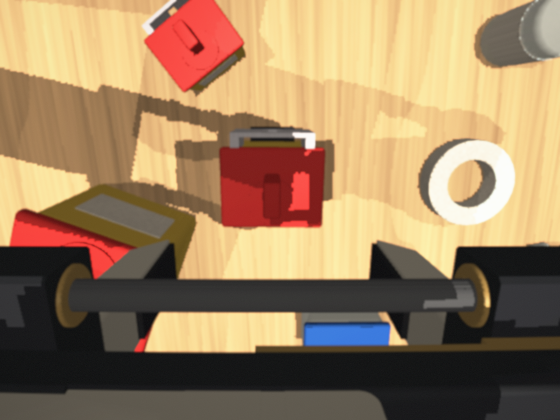

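The wrist view shows the chosen lid centred at about (272,187), against a prediction of (272.6,185.6), so the bin position holds to about 1 mm and the yaw is square. Descending to grip.

```bash
python3 -m creep '[{"translation":[0.045,-0.001,0],"twist":[0.003,0,0],"hand":100},{"translation":[0.09,-0.001,0],"twist":[0.003,0,0],"hand":100},{"translation":[0.13,-0.001,0],"twist":[0.003,0,0],"hand":100},{"translation":[0.155,-0.001,0],"twist":[0.003,0,0],"hand":100},{"translation":[0.162,-0.001,0],"twist":[0.003,0,0],"hand":100}]' 50
python3 -m creep '[{"translation":[0,0,0],"twist":[0,0,0],"hand":0},{"translation":[0,0,0],"twist":[0,0,0],"hand":0},{"translation":[0,0,0],"twist":[0,0,0],"hand":0},{"translation":[0,0,0],"twist":[0,0,0],"hand":0},{"translation":[0,0,0],"twist":[0,0,0],"hand":0}]' 50
python3 -m creep '[{"translation":[0,0,0],"twist":[0,0,0],"hand":0},{"translation":[0,0,0],"twist":[0,0,0],"hand":0},{"translation":[0,0,0],"twist":[0,0,0],"hand":0},{"translation":[0,0,0],"twist":[0,0,0],"hand":0},{"translation":[0,0,0],"twist":[0,0,0],"hand":0}]' 50
```

```text
time: 2.15
tool_pos: [0.4892, -0.0726, 0.1345]
tool_rot: [3.04, 1.563, 2.999]
contact_force: [-0.3, 0.2, 1.0]
opening: 0.0918
time: 2.65
tool_pos: [0.4896, -0.0727, 0.1353]
tool_rot: [3.08, 1.565, 3.039]
contact_force: [-0.2, 0.6, 0.0]
opening: 0.0565
time: 3.15
tool_pos: [0.4897, -0.0727, 0.1353]
tool_rot: [3.085, 1.565, 3.044]
contact_force: [1.0, 0.2, 0.2]
opening: 0.0164
```

```bash
python3 -m creep '[{"translation":[0,0,0],"twist":[0,0,0],"hand":0},{"translation":[0,0,0],"twist":[0,0,0],"hand":0},{"translation":[0,0,0],"twist":[0,0,0],"hand":0}]' 50
python3 -m creep '[{"translation":[-0.01,0,0],"twist":[0,0,0],"hand":0},{"translation":[-0.035,0,0],"twist":[0,0,0],"hand":0},{"translation":[-0.065,0,0],"twist":[0,0,0],"hand":0},{"translation":[-0.09,0,0],"twist":[0,0,0],"hand":0},{"translation":[-0.1,0,0],"twist":[0,0,0],"hand":0}]' 50
python3 - <<'E'
from h import *
n=np.array([np.cos(N),np.sin(N),0])
stud=np.array([.5513,.2068,.15])          # head centre, ~9 mm off the face
face=stud+.009*n
for off in (.06,.012):   # plate back this far off the face
    key=face-off*n; hd=key-.051*n+[0,0,.063]; tcp=hd-.002*n+[0,0,.0065]
    print(off,key); delta(tcp,down(N-np.pi/2))
E
```

```text
time: 3.45
tool_pos: [0.4895, -0.0726, 0.1351]
tool_rot: [3.069, 1.565, 3.027]
contact_force: [0.8, 0.2, -2.4]
opening: 0.0133
time: 3.95
tool_pos: [0.491, -0.0729, 0.238]
tool_rot: [-2.813, 1.569, -2.855]
contact_force: [1.4, -0.3, -3.3]
opening: 0.0139
0.06 [0.57098121 0.15975056 0.15      ]
TCP [ 0.491  -0.0729  0.238 ] shift [0.0182 0.1878 0.0928] twist [-4.376e-01 -2.100e-03  2.000e-04]
[[-0.002, 0.041, 0.999], [-0.001, 0.999, -0.041], [-1.0, -0.001, -0.002]]
0.012 [0.55245772 0.20403239 0.15      ]
TCP [ 0.491  -0.0729  0.238 ] shift [0.0182 0.2313 0.0725] twist [-4.376e-01 -2.100e-03  2.000e-04]
[[-0.002, 0.041, 0.999], [-0.001, 0.999, -0.041], [-1.0, -0.001, -0.002]]
```

```bash
python3 -m creep '[{"translation":[0,0.035,0.018],"twist":[-0.09,0,0],"hand":0},{"translation":[0,0.075,0.037],"twist":[-0.18,0,0],"hand":0},{"translation":[0,0.115,0.056],"twist":[-0.27,0,0],"hand":0},{"translation":[0.01,0.155,0.075],"twist":[-0.36,0,0],"hand":0},{"translation":[0.02,0.185,0.092],"twist":[-0.437,-0.002,0],"hand":0}]' 50
python3 -m creep '[{"translation":[0,0,0],"twist":[0,0,0],"hand":0},{"translation":[0,0,0],"twist":[0,0,0],"hand":0}]' 50
python3 - <<'E'
from h import *
T=tool();np.save('w2.npy',T);a=robot.read_camera("wrist");b=robot.read_camera("scene")
cv2.imwrite('pics/w2.png',a);cv2.imwrite('pics/s2.png',b)
delta([.5865,.1116,.2172],down(N-np.pi/2))
x=cv2.resize(b[220:420,260:460],(600,600),interpolation=2);cv2.imwrite('pics/s2c.png',x)
print(proj(cam('wrist',T),[[.5513,.2068,.15]]))
E
```

```text
time: 4.45
tool_pos: [0.5909, 0.1106, 0.2169]
tool_rot: [2.491, 1.57, 2.891]
contact_force: [0.0, -0.6, -2.5]
opening: 0.0137
time: 4.65
tool_pos: [0.5901, 0.1112, 0.2155]
tool_rot: [2.846, 1.567, -3.036]
contact_force: [0.4, 0.0, -2.6]
opening: 0.0138
TCP [0.5903 0.1097 0.2167] shift [-0.0005  0.0032 -0.0028] twist [ 0.0029 -0.0018 -0.0003]
[[-0.002, -0.389, 0.921], [-0.0, 0.921, 0.389], [-1.0, 0.0, -0.002]]
[[276.77186089  38.35606017]]
```

View pics/w2.png

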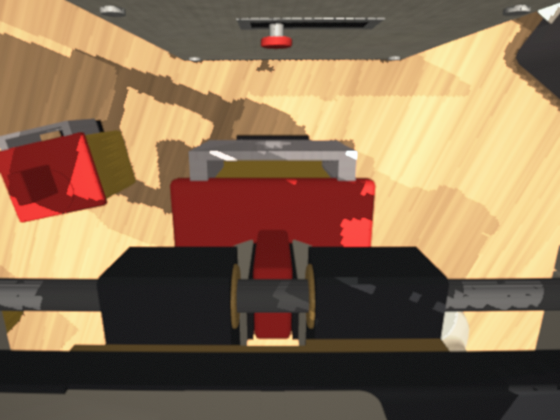

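View pics/s2c.png

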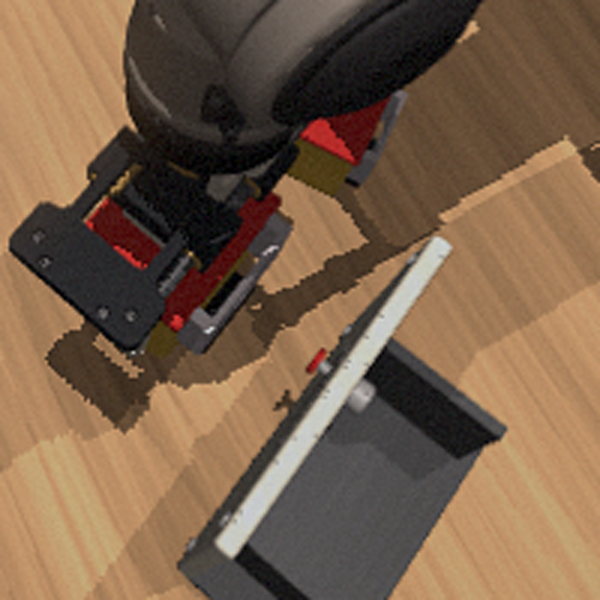

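The wrist view shows the stud's red head centred at about (276.5,42), the plate spanning cols 188–357 with a level edge, the lid's front edge at row 181 over cols 173–374, and the panel level with the image. Now I work out the lateral offset in the tool frame.

Run:
```python
from h import *
T=np.load('w2.npy');C=cam('wrist',T);a=cv2.imread('pics/w2.png')
h=cv2.cvtColor(a,cv2.COLOR_BGR2HSV);m=(((h[...,0]<8)|(h[...,0]>172))&(h[...,1]>150)&(h[...,2]>50)).astype('uint8')
for q in cv2.findContours(m,0,1)[0]:
    if cv2.contourArea(q)>30: print(cv2.boundingRect(q),cv2.contourArea(q))
g=cv2.cvtColor(a,cv2.COLOR_BGR2GRAY).astype(int)
print('row152',g[152,180:196],g[152,350:364]); print('cols',[ (c,g[136:156,c].tolist()) for c in (205,340)])
loc=lambda P:((P-T[:3,3])@T[:3,:3]).round(4).tolist()
zu=T[2,3]-.1352
print('lid',loc(onz(C,[[173,181],[374,181]],zu+.106)))
print('plate',loc(onz(C,[[188,152],[357,152]],zu+.104)))
print('head',loc(onz(C,[[261,41],[292,41]],.15)),'slot',loc(onz(C,[[237,23],[384,23]],.15)))
```

```text
(254, 313, 38, 25) 861.0
(170, 178, 205, 101) 14361.0
(0, 133, 106, 89) 6599.5
(261, 36, 31, 12) 284.5
row152 [101 101 101 101 101 102 101 102 108 116 119 119 119 119 118 116] [255 255 254 254 254 253 248 233 219 218 222 224 227 229]
cols [(205, [208, 206, 195, 162, 119, 98, 97, 97, 96, 97, 97, 96, 92, 92, 96, 108, 116, 121, 120, 120]), (340, [208, 207, 202, 186, 155, 122, 107, 101, 99, 99, 99, 99, 98, 99, 113, 139, 158, 164, 164, 164])]
lid [[0.0294, 0.0369, -0.0458], [0.0291, 0.037, 0.0459]]
plate [[0.0314, 0.0499, -0.0385], [0.0311, 0.0499, 0.0378]]
head [[0.0656, 0.1019, -0.0061], [0.0656, 0.1019, 0.0096]] slot [[0.0657, 0.1104, -0.0181], [0.0654, 0.1105, 0.0557]]
```

```bash
python3 -m creep '[{"translation":[0,0.012,0.0018],"twist":[0.003,-0.002,0],"hand":0},{"translation":[0,0.025,0.0018],"twist":[0.003,-0.002,0],"hand":0},{"translation":[0,0.036,0.0018],"twist":[0.003,-0.002,0],"hand":0},{"translation":[0,0.042,0.0018],"twist":[0.003,-0.002,0],"hand":0},{"translation":[0,0.042,0.0018],"twist":[0.003,-0.002,0],"hand":0}]' 60
python3 -m creep '[{"translation":[0,0,0],"twist":[0,0,0],"hand":0},{"translation":[0,0,0],"twist":[0,0,0],"hand":0}]'
python3 - <<'E'
from h import *
import time
T=tool();np.save('w3.npy',T);a=robot.read_camera("wrist")
print(robot.observe()['tool_pos'],robot.observe()['contact_force'])
cv2.imwrite('pics/w3.png',a)
cv2.imwrite('pics/w3c.png',cv2.resize(a[0:220,150:400],(750,660),interpolation=2)[:600])
T0=np.load('w2.npy');print('moved',T0[:3,:3].T@(T[:3,3]-T0[:3,3]))
E
```

```text
time: 5.25
tool_pos: [0.5752, 0.1502, 0.217]
tool_rot: [0.58, 1.57, 0.978]
contact_force: [0.8, -1.2, -3.9]
opening: 0.0139
time: 5.45
tool_pos: [0.5752, 0.1501, 0.217]
tool_rot: [0.348, 1.57, 0.746]
contact_force: [-0.1, -0.5, -2.8]
opening: 0.0134
[0.57526694 0.15000273 0.21698698] [-0.19498686  1.18344943 -3.35167668]
moved [-0.00148818  0.04168421  0.00148718]
```

View pics/w3c.png

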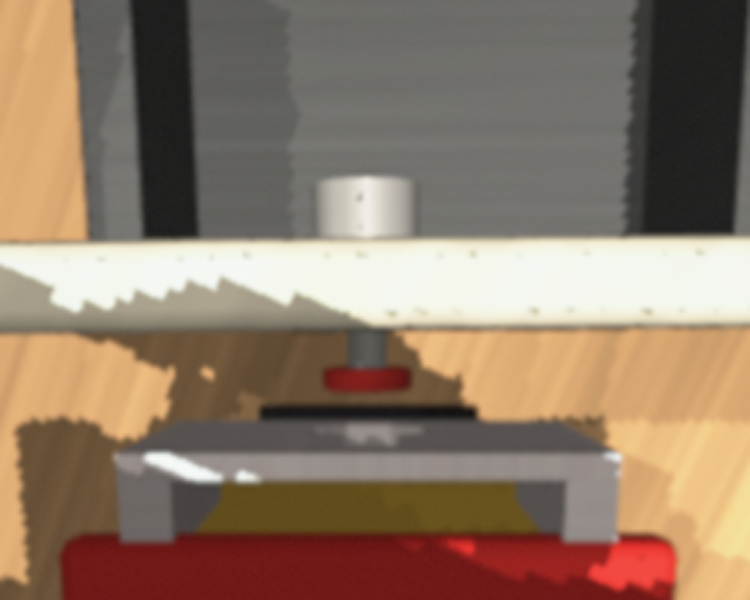

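The stud head is at crop cols 323–412, the plate at 117–620 and the lid at 62–676, so everything is nearly centred. The panel edge is parallel to the plate within 0.5°. Now exact numbers.

Run:
```python
from h import *
T=np.load('w3.npy');C=cam('wrist',T)
f=lambda L:np.array(L)/3+[150,0]
loc=lambda P:((P-T[:3,3])@T[:3,:3]).round(4).tolist()
zu=T[2,3]-.1352
print('zu',zu,'key z',zu+.068)
print('lid',loc(onz(C,f([[62,545],[676,545]]),zu+.106)))
print('plate',loc(onz(C,f([[116,455],[620,455]]),zu+.104)))
print('head top outer edge',loc(onz(C,f([[323,375],[412,375]]),.154)))
print('head top',loc(onz(C,f([[367,388]]),.146)), loc(onz(C,f([[367,368]]),.158)))
print('panel edge',loc(onz(C,f([[20,330],[730,325]]),.2)))
print(R.from_matrix(T[:3,:3]).apply([1,0,0]), np.degrees(np.arctan2(T[1,1],T[0,1])))
```

```text
zu 0.08182324597250931 key z 0.14982324597250932
lid [[0.0292, 0.0367, -0.0468], [0.0292, 0.0366, 0.0466]]
plate [[0.0312, 0.0501, -0.0382], [0.0312, 0.05, 0.0377]]
head top outer edge [[0.063, 0.0602, -0.0082], [0.063, 0.0602, 0.0075]]
head top [[0.071, 0.0574, -0.0004]] [[0.059, 0.0616, -0.0004]]
panel edge [[0.017, 0.0686, -0.0468], [0.0171, 0.0692, 0.0482]]
[ 4.92672063e-04  4.55142485e-04 -9.99999775e-01] 112.77137542179707
```

```bash
python3 -m creep '[{"translation":[0,0.003,0],"twist":[0,0,0],"hand":0},{"translation":[0,0.006,0],"twist":[0,0,0],"hand":0},{"translation":[0,0.008,0],"twist":[0,0,0],"hand":0},{"translation":[0,0.009,0],"twist":[0,0,0],"hand":0},{"translation":[0,0.010,0],"twist":[0,0,0],"hand":0}]'
python3 -m creep '[{"translation":[0,0.001,0],"twist":[0,0,0],"hand":0},{"translation":[0,0.001,0],"twist":[0,0,0],"hand":0},{"translation":[0,0.002,0],"twist":[0,0,0],"hand":0},{"translation":[0,0.002,0],"twist":[0,0,0],"hand":0}]'
python3 -c "
from h import *
T0=np.load('w3.npy');T=tool();print('moved',T0[:3,:3].T@(T[:3,3]-T0[:3,3]),robot.observe()['contact_force']@T0[:3,:3])"
```

```text
time: 6.0
tool_pos: [0.5713, 0.1594, 0.217]
tool_rot: [0.36, 1.57, 0.758]
contact_force: [0.7, 0.5, -2.5]
opening: 0.0135
time: 6.4
tool_pos: [0.5706, 0.1613, 0.217]
tool_rot: [0.423, 1.57, 0.821]
contact_force: [0.1, 0.3, -3.1]
opening: 0.014
moved [4.07260987e-05 1.20797924e-02 6.10395302e-06] [3.10647122 0.26802259 0.18045305]
```

```bash
python3 -m creep '[{"translation":[0,0.001,0],"twist":[0,0,0],"hand":0},{"translation":[0,0.001,0],"twist":[0,0,0],"hand":0},{"translation":[0,0.002,0],"twist":[0,0,0],"hand":0},{"translation":[0,0.002,0],"twist":[0,0,0],"hand":0}]'
python3 -m creep '[{"translation":[0,0.001,0],"twist":[0,0,0],"hand":0},{"translation":[0,0.001,0],"twist":[0,0,0],"hand":0},{"translation":[0,0.002,0],"twist":[0,0,0],"hand":0},{"translation":[0,0.002,0],"twist":[0,0,0],"hand":0}]'
python3 - <<'E'
from h import *
T0=np.load('w3.npy');T=tool();print('moved',T0[:3,:3].T@(T[:3,3]-T0[:3,3]),robot.observe()['contact_force']@T0[:3,:3])
a=robot.read_camera("wrist");cv2.imwrite('pics/w4c.png',cv2.resize(a[0:220,150:400],(750,660),interpolation=2)[:600]);np.save('w4.npy',T)
E
```

```text
time: 6.8
tool_pos: [0.5697, 0.1632, 0.217]
tool_rot: [0.545, 1.57, 0.943]
contact_force: [0.6, 0.3, -2.4]
opening: 0.0139
time: 7.2
tool_pos: [0.5689, 0.1652, 0.217]
tool_rot: [0.562, 1.57, 0.96]
contact_force: [0.0, -0.1, -3.1]
opening: 0.0138
moved [ 3.27545174e-05  1.63251274e-02 -8.80953979e-06] [ 3.09154287 -0.12493499 -0.04779566]
```

View pics/w4c.png

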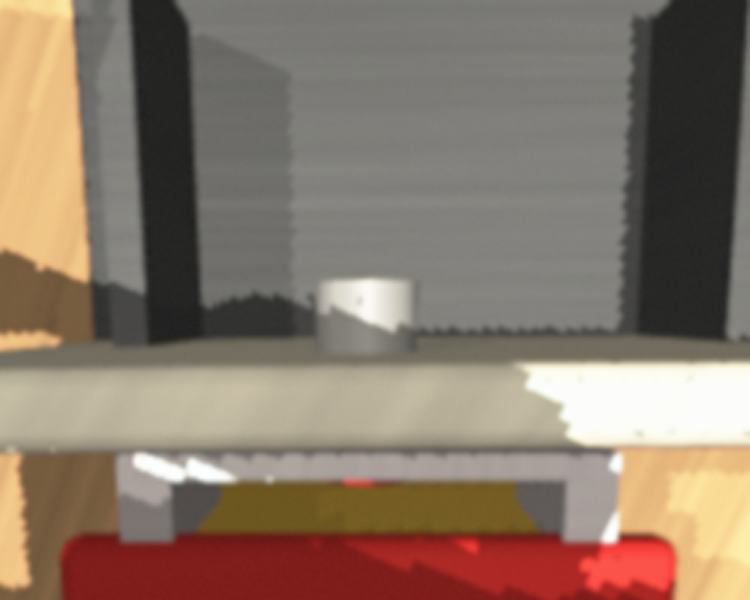

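The red head now shows behind the plate at crop (358,483), so it is through the hole, with no force so far. I press on in light steps.

```bash
python3 -m creep '[{"translation":[0,0.001,0],"twist":[0,0,0],"hand":0},{"translation":[0,0.001,0],"twist":[0,0,0],"hand":0},{"translation":[0,0.001,0],"twist":[0,0,0],"hand":0}]'
python3 -m creep '[{"translation":[0,0.001,0],"twist":[0,0,0],"hand":0},{"translation":[0,0.001,0],"twist":[0,0,0],"hand":0},{"translation":[0,0.001,0],"twist":[0,0,0],"hand":0}]'
python3 -c "
from h import *
T0=np.load('w3.npy');T=tool();print('moved',T0[:3,:3].T@(T[:3,3]-T0[:3,3]),robot.observe()['contact_force']@T0[:3,:3])"
```

```text
time: 7.55
tool_pos: [0.5685, 0.1661, 0.217]
tool_rot: [0.466, 1.57, 0.864]
contact_force: [-0.1, 0.4, -3.5]
opening: 0.0138
time: 7.85
tool_pos: [0.5683, 0.1667, 0.2171]
tool_rot: [-0.415, 1.57, -0.017]
contact_force: [0.8, -1.0, -3.2]
opening: 0.0137
moved [-3.22032025e-05  1.79508062e-02  4.57353052e-05] [ 3.17977071 -1.2592152   0.35113208]
```

```bash
python3 -m creep '[{"translation":[0,0.0008,0],"twist":[0,0,0],"hand":0},{"translation":[0,0.0008,0],"twist":[0,0,0],"hand":0}]'
python3 -c "
from h import *
T0=np.load('w3.npy');T=tool();print('moved',T0[:3,:3].T@(T[:3,3]-T0[:3,3]),robot.observe()['contact_force']@T0[:3,:3],robot.observe()['torque'])"
```

```text
time: 8.05
tool_pos: [0.5683, 0.1669, 0.2172]
tool_rot: [-1.003, 1.569, -0.606]
contact_force: [1.0, -4.1, -2.7]
opening: 0.0137
moved [-0.00012939  0.01810868  0.00012953] [ 2.65190473 -4.14382382 -0.61439862] [-0.88355328 -0.55513556  0.21364924]
```

Contact with the face at 4 N. I back off to mid-play and slide down gently.

```bash
python3 -m creep '[{"translation":[0,-0.0012,0],"twist":[0,0,0],"hand":0},{"translation":[0.002,-0.0012,0],"twist":[0,0,0],"hand":0},{"translation":[0.004,-0.0012,0],"twist":[0,0,0],"hand":0},{"translation":[0.006,-0.0012,0],"twist":[0,0,0],"hand":0},{"translation":[0.007,-0.0012,0],"twist":[0,0,0],"hand":0}]'
python3 -c "
from h import *
T0=np.load('w3.npy');T=tool();print('moved',T0[:3,:3].T@(T[:3,3]-T0[:3,3]),robot.observe()['contact_force']@T0[:3,:3],robot.observe()['torque'])"
```

```text
time: 8.55
tool_pos: [0.5686, 0.1659, 0.2097]
tool_rot: [-1.284, 1.57, -0.886]
contact_force: [0.4, 0.2, -2.9]
opening: 0.0135
moved [ 7.30662836e-03  1.71467329e-02 -3.26355052e-05] [2.86810369 0.08344202 0.41671229] [-0.07218363 -0.16462018  0.00025144]
```

```bash
python3 -m creep '[{"translation":[0.003,0,0],"twist":[0,0,0],"hand":0},{"translation":[0.006,0,0],"twist":[0,0,0],"hand":0},{"translation":[0.009,0,0],"twist":[0,0,0],"hand":0},{"translation":[0.011,0,0],"twist":[0,0,0],"hand":0},{"translation":[0.012,0,0],"twist":[0,0,0],"hand":0}]'
python3 -m creep '[{"translation":[0.001,0,0],"twist":[0,0,0],"hand":0},{"translation":[0.002,0,0],"twist":[0,0,0],"hand":0},{"translation":[0.002,0,0],"twist":[0,0,0],"hand":0}]'
python3 -c "
from h import *
T0=np.load('w3.npy');T=tool();print('moved',T0[:3,:3].T@(T[:3,3]-T0[:3,3]),robot.observe()['contact_force']@T0[:3,:3],robot.observe()['torque'])"
```

```text
time: 9.05
tool_pos: [0.5685, 0.1659, 0.1974]
tool_rot: [-1.602, 1.57, -1.204]
contact_force: [0.6, -0.1, -2.9]
opening: 0.0137
time: 9.35
tool_pos: [0.5684, 0.1659, 0.1953]
tool_rot: [-1.77, 1.57, -1.372]
contact_force: [0.0, 0.3, -1.4]
opening: 0.0138
moved [ 0.02173037  0.01715421 -0.00016886] [1.44974957 0.24531937 0.12854592] [-0.02930552 -0.16344824  0.03791607]
```

Seating: the weight reading is dropping from 2.9 to 1.4 N at 21.7 mm. A little further until the force reverses slightly.

```bash
python3 -m creep '[{"translation":[0.0008,0,0],"twist":[0,0,0],"hand":0},{"translation":[0.0008,0,0],"twist":[0,0,0],"hand":0}]'
python3 -c "
from h import *
T0=np.load('w3.npy');T=tool();print('moved',T0[:3,:3].T@(T[:3,3]-T0[:3,3]),robot.observe()['contact_force']@T0[:3,:3],robot.observe()['torque'])"
```

```text
time: 9.55
tool_pos: [0.5686, 0.1659, 0.1948]
tool_rot: [-1.214, 1.57, -0.817]
contact_force: [-0.5, -0.4, -1.0]
opening: 0.0135
moved [ 2.21894339e-02  1.71376594e-02 -2.20291240e-05] [ 1.01268382 -0.21897846 -0.63722212] [ 0.06335279 -0.0670359   0.0098007 ]
```

```bash
python3 -m creep '[{"translation":[0.001,0,0],"twist":[0,0,0],"hand":0},{"translation":[0.001,0,0],"twist":[0,0,0],"hand":0}]'
python3 -c "
from h import *
T0=np.load('w3.npy');T=tool();print('moved',T0[:3,:3].T@(T[:3,3]-T0[:3,3]),robot.observe()['contact_force']@T0[:3,:3],robot.observe()['torque'])"
```

```text
time: 9.75
tool_pos: [0.5687, 0.1659, 0.1945]
tool_rot: [-0.788, 1.569, -0.39]
contact_force: [-1.2, -0.6, 3.2]
opening: 0.0135
moved [2.25067239e-02 1.71185229e-02 8.14299244e-05] [-3.2450671  -0.11148536 -1.36488761] [0.08593063 0.27092758 0.10683258]
```

Fully home, pressing down at 3 N. Letting go.

```bash
python3 -m creep '[{"translation":[0,0,0],"twist":[0,0,0],"hand":10},{"translation":[0,0,0],"twist":[0,0,0],"hand":25},{"translation":[0,0,0],"twist":[0,0,0],"hand":50},{"translation":[0,0,0],"twist":[0,0,0],"hand":50},{"translation":[0,0,0],"twist":[0,0,0],"hand":50}]' 10
python3 -m creep '[{"translation":[0,0,0],"twist":[0,0,0],"hand":50},{"translation":[-0.01,0,0],"twist":[0,0,0],"hand":50},{"translation":[-0.03,0,0],"twist":[0,0,0],"hand":50},{"translation":[-0.06,0,0],"twist":[0,0,0],"hand":50},{"translation":[-0.09,0,0],"twist":[0,0,0],"hand":50}]'
python3 -m creep '[{"translation":[-0.03,-0.03,0],"twist":[0,0,0],"hand":50},{"translation":[-0.05,-0.07,0],"twist":[0,0,0],"hand":50},{"translation":[-0.05,-0.1,0],"twist":[0,0,0],"hand":50},{"translation":[-0.05,-0.1,0],"twist":[0,0,0],"hand":50},{"translation":[-0.05,-0.1,0],"twist":[0,0,0],"hand":50}]'
python3 - <<'E'
from h import *
T=tool();np.save('w5.npy',T)
a=robot.read_camera("wrist");b=robot.read_camera("scene");c=robot.read_camera("top")
cv2.imwrite('pics/w5.png',a);cv2.imwrite('pics/s5.png',b);cv2.imwrite('pics/t5.png',c)
v=np.zeros((420*2//2,1120,3),np.uint8);v=np.hstack([a,b]);cv2.imwrite('pics/e5.png',cv2.resize(v,(800,300),interpolation=3))
E
```

```text
time: 10.25
tool_pos: [0.5687, 0.1659, 0.1944]
tool_rot: [-0.855, 1.569, -0.457]
contact_force: [0.9, 0.2, 0.2]
opening: 0.0416
time: 10.75
tool_pos: [0.5684, 0.166, 0.286]
tool_rot: [-0.881, 1.569, -0.483]
contact_force: [0.1, -0.2, 0.7]
opening: 0.046
time: 11.25
tool_pos: [0.607, 0.0734, 0.3364]
tool_rot: [-0.718, 1.57, -0.321]
contact_force: [-0.2, 0.2, 0.6]
opening: 0.0461
```

View pics/e5.png

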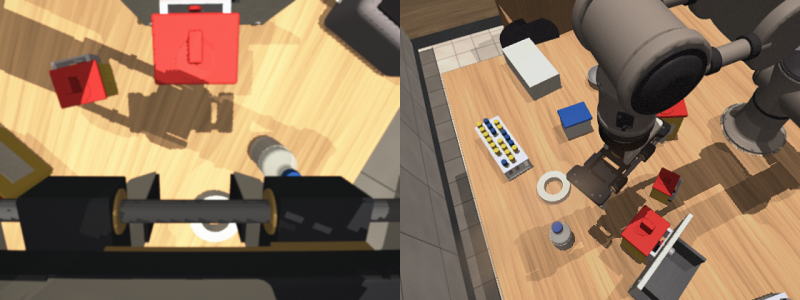

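The bin hangs at the mount, with its lid at (195,47) in the left half, and the neighbours look unmoved. One numeric check of lid pose and neighbours.

Run:
```python
from h import *
T=np.load('w5.npy');C=cam('wrist',T);a=cv2.imread('pics/w5.png')
h=cv2.cvtColor(a,cv2.COLOR_BGR2HSV);m=(((h[...,0]<8)|(h[...,0]>172))&(h[...,1]>120)&(h[...,2]>50)).astype('uint8')
q=max(cv2.findContours(m,0,1)[0],key=cv2.contourArea)
w=onz(C,q.reshape(-1,2),.166)[:,:2].astype('float32')
r=cv2.minAreaRect(w*1000);print(np.round(r[0],1),np.round(r[1],1),r[2])
n=np.array([np.cos(N),np.sin(N)]);face=np.array([.5513,.2068])+.009*n
print('plate back to face',(np.array(r[0])/1000+.051*n-face)@n)
d=cv2.absdiff(cv2.imread('pics/s5.png'),cv2.imread('pics/scene.png')).max(2)
print('tape,gel,tub diffs',[int(np.percentile(d[y0:y1,x0:x1],90)) for x0,y0,x1,y1 in((192,240,240,285),(208,310,240,350),(220,145,272,195))])
print(robot.observe()['contact_force'])
robot.hand_in()
```

```text
[568.3 167.1] [95.6 82.3] 23.46902084350586
plate back to face -0.0011771811221616207
tape,gel,tub diffs [49, 40, 47]
[-0.2241106  -0.16771122 -0.0825917 ]
the job is handed in; nothing more can be done
```

The yellow sharps bin is hanging on the stud by itself, and the job was handed in at about 11.4 s. No verdict was reported.

I gripped the middle-sized bin by its handle and lined its keyhole up with the stud using the wrist camera. The keyhole went over the head with no measurable contact, touched the panel face at about 4 N, and slid down 22.5 mm until it was home. I pressed down with about 3 N at the end, then released it and backed the arm away.

**Last checks on the bin:**
- The lid centre is at (0.568, 0.167) m, which puts the plate's back about 1 mm from the panel face.
- The lid is turned 23.5°, against about 22.7° for the panel, so it is square within 1°.
- The lid came out about 96 x 82 mm at the assumed height, against a real 96 x 76. The extra is probably the side of the lid or the grip tab showing in the outline. I did not measure tilt or height separately by camera.
- After release the wrist force read about zero.

**Check that did not confirm:** comparing before and after pictures around the tape roll, bottle and tub gave non-zero differences (40–49 grey levels). These could be changed shadows or camera noise, but I did not separate those from movement. By eye all three stood where they were. The bowl was mostly hidden by the arm, so I did not check it, but the arm's path stayed clear of it.

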